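# Clamp a brake caliper for a leak test and set the air valve

## Task

Swing the yellow keeper bar shut over the brake caliper in the test fixture until it snaps into its detent, then turn the red valve wheel clockwise all the way to its stop, and from there back it off (counter-clockwise) exactly two full turns. Finish while still gripping the wheel's black handle and holding the wheel still there. The caliper stays seated in its nest and the other things on the bench stay where they are.

Things in the scene. Friction and masses are not known exactly. Their poses are not given: they have to be found in the camera images.
- fixture: Blue leak-test fixture fixed to the bench: plate 160 (x) x 200 (y) x 12 thick, origin at the centre of its underside on the bench. On it: a nest of low steel rails (26 high) in the middle, a round hinge post at y = +80, and a square catch post at y = -70 (57 high) with a stop ear at x = +13 to +19 that reaches 74 high. Left or right of the valve.
- nest (a point): Middle of the nest floor on the fixture's plate, 12 above the bench; axes as the fixture's.
- keeper (a joint): Keeper bar angle about its vertical hinge, rad: 0 = shut (bar along the fixture's -y, over caliper and catch post, against the stop), to 1.6 = open, tip towards the fixture's -x; shutting is counter-clockwise from above. Stays where left. Detent: from about 0.1 rad the bar must be pushed over a spring ball (about 6 N at the peg, else it springs back); past 0.05 rad it snaps to 0.
- keeper_hinge (a point): Point on the keeper's hinge axis at the bar's top face, 76 above the bench. Axes turn with the bar: the bar runs along its -y. Bar 26 wide, 10 thick, reaching 162 from the axis.
- keeper_peg (a point): Middle of the upright black peg on the bar: 17 diameter, 45 tall, standing from the bar's top (76 above the bench) to 121; this point is 99 above the bench and 115 from the hinge axis. The peg is fixed to the bar and may be gripped from above or pushed.
- caliper: Grey brake caliper, 92 x 66 x 44 high, 0.6 kg, loose in the fixture's nest (2 mm play); origin at the centre of its underside.
- valve_base: Brass air valve on a steel foot 110 x 110, fixed to the bench; origin at the centre of its underside, on the wheel's axis. A round white gauge (52 diameter, top 48 above the bench) stands 98 from the axis along its +x.
- wheel_centre (a point): Centre of the red handwheel, on its vertical axis, 98 above the bench. Rim 122 outside diameter, 12 thick; hub top 112 above the bench. Axes turn with the wheel: the handle is along its +x, 55 from the axis.
- valve (a joint): Handwheel angle, rad, counted over several turns: 0 = closed, at the hard stop, where the handle stands on the gauge side (the valve base's +x); grows counter-clockwise seen from above (opening). Two turns open = 12.57. At the start 1.5 to 7.5 rad. It stays where it is left; turning takes about 2 to 3 N at the handle.
- handle: Upright black handle on the wheel's rim: 19 diameter, 45 tall, from 110 to 155 above the bench; origin at its middle, 132.5 above the bench, 55 from the wheel's axis. It revolves freely about its own axis, so a gripper that holds it need not turn with the wheel.
- wrench: Steel wrench lying on the bench between fixture and valve, 170 long; leave alone.
- bearing: Steel bearing ring, 52 diameter, 15 high, on the bench; leave alone.
- grease_jar: White jar, 76 diameter, 90 high, at the back; leave alone.
- oil_bottle: Green bottle, 72 diameter, 200 high, at the back; leave alone.
- plug_carton: Yellow carton 70 x 100 x 60 high, at the left; leave alone.
- pad_carton: Blue carton 110 x 80 x 35 high, at the right; leave alone.
- screwdriver: Screwdriver lying at the left; leave alone.
Mind the look-alikes: they are no part of the job. Of the things that look like the caliper, the smallest one is meant.

How it is judged (in metres and radians):
On the way, in this order (a step that is already met when the one before it is completed fails the run):
1. the keeper bar is shut in its detent (within 0.03 rad of its stop) (value of joint keeper below 0.03 rad), for 0.2 s.
2. the valve wheel is closed to its stop (within 0.1 rad) with the keeper shut (value of joint keeper below 0.03 rad and value of joint valve below 0.1 rad), for 0.2 s.
3. the valve is backed off two turns (within 10 degrees), handle gripped (value of joint valve between 12.3914 and 12.7414 rad and contact force between the fingers and handle above 4 N and distance between the grasp point and handle below 0.035 m), for 0.2 s.
At the end, for the whole second after the job is handed in: Keeper within 0.03 rad of shut; valve wheel two turns (12.57 rad) from its stop within 0.175 rad, and still; its handle gripped (over 4 N, grasp point within 35 mm of its middle); caliper seated in the nest (within 8 mm, level); all other things within 30 mm of their start (all of step 3 and value of joint keeper below 0.03 rad and velocity of joint valve between -0.05 and 0.05 rad/s and horizontal distance between caliper and nest below 0.008 m and z of caliper in the frame of nest below 0.006 m and angle between caliper's own z axis and vertical below 0.1 rad and distance of each of wrench, bearing, grease_jar, oil_bottle, plug_carton, pad_carton, screwdriver from where it was at the start of the episode below 0.03 m); the arm keeps its last pose, push and grip.
It fails at once if a bystander on the bench is moved 30 mm or more (distance of any of wrench, bearing, grease_jar, oil_bottle, plug_carton, pad_carton, screwdriver from where it was at the start of the episode above 0.03 m).
It fails at once if the caliper is knocked out of its nest (horizontal distance between caliper and nest above 0.02 m).
It also fails if it takes over 72 s, if anything falls off the work surface, if the arm or the gripper's body presses on something with over 40 N, if the wrist force passes 120 N, or if a joint passes its speed limit or range.

## Robot

A 6-joint arm with a two-finger parallel gripper is mounted at the origin on the work surface. World frame = base frame: x ahead of the robot, y to its left, z up, the work surface at z = 0. Lengths are in m, angles in degrees, forces in N, time in s.
With the tool pointing down it reaches from about 0.35 to 0.875 m from the base axis. Payload 4.2 kg.
Tool frame: the origin (TCP) lies where the fingers leave the gripper's body, on its centre line; the fingertips stand 70 mm ahead of it and the grasp point (between the pads) lies 51 mm ahead of it; z points along the fingers, y is the direction in which the jaws open and shut (so a half turn about z gives the same grasp; the last joint's range is limited). The gripper opens to 87 mm and grips with 3 to 60 N. Pads are 19 mm wide; open, the fingers measure 117 mm over their backs; the gripper's body (75 mm by 190 mm) begins 51 mm behind the grasp point.
Start: joints at [-59.095, 22.042, 0.453, 0, -68.411, -14.817], TCP at [0.173, -0.6, 0.292] pointing down, gripper open.
Joint ranges: [-179.83, 179.83], [-69.29, 118.12], [-61.27, 80.66], [-181.25, 117.63], [-171.15, -9.14], [-177.46, 177.46]. Speed limits (degrees/s): [159.86, 159.86, 180, 180, 180, 180].

## Interface

Orientations are given as a 3x3 rotation matrix whose columns are the frame's x, y, z axes.
In Python, from station import sense, cams, job gives the robot as it stands. The module is installed in compiled form; this text tells all that it offers.
- The arm moves only by the shell command python3 -m handwheel 'ROWS'. ROWS is JSON, a list of rows, each a list of 5 numbers: the shift along the tool's x, y, z in cm, then the turn about the tool's z in degrees, then the opening, from 0 (shut) to 1 (fully open). A call has 1 to 10 rows; each row shifts and turns the commanded pose from where the row before left it, along the tool's axes as they then stand; what a row does not reach is not made up. A row lasts 1/8 s, in which the tool goes at most 62.5 mm and 10.7 degrees, less where a joint would pass 70% of its speed; a pose out of reach is approached as far as the arm can. A call with a gripper value outside its range is refused whole. The fingers move at their own pace and stop on an object; the grip force is fixed at half the most. Time passes only in rows, so rows that do not move let the fingers close. It gives the time, the measured TCP pose, the force and the opening at its end, in the units of the state.
- sense(): the state, without advancing time (a new reading comes with each control period).
- cams.capture(name): name is "scene" or "top"; returns the picture (384x512x3 uint8, red, green, blue); there is no depth.
- cams.camera_params(name): a dict with "fx", "fy", "cx", "cy" (pixels), "origin" and "rotation" of the camera in the world. Camera axes: x right, y down, z forward; pixel columns grow to the right and rows downward; lengths in m; the calibration is good to about 2 mm. A picture is of the moment at which its call begins. camera_params takes no time and is no camera call.
- job.finish_job(): hands the job in, once; it reports no verdict.
The state is a dict: "time_s": time; "joints": joint angles; "joint_velocities": joint speeds; "effort": joint torques, N m; "tcp_pos": TCP position; "ee_rot": TCP orientation; "wrist_force": force on the tool from outside, world axes, zero at the start; "moment": the same for the moment, N m; "gripper_width": opening from 0.0 (shut) to 1.0 (fully open).
Only numpy, scipy, OpenCV 4.12 (cv2) and the standard library are available. Lean on these libraries where they do the work, as an engineer would, in place of code of your own. Each camera call takes 0.05 s, during which the arm holds its last target. There are 200 camera calls.

## Working session

There is one attempt and no reset: what is moved stays moved. The work goes in short steps, Python scripts to look and compute and a shell command to move; the robot and the scene stay as the last step left them, time stands still between calls to the robot, and variables do not carry over. Pictures are saved under pics/ and viewed, about 8 in all and at most 12, crops included, and the job is handed in when it is done.

```bash
mkdir -p pics
cat > h.py <<'E'
import numpy as np,cv2
from station import sense,cams,job
def ray(n,u,v):
    p=cams.camera_params(n);d=np.array([(u-p['cx'])/p['fx'],(v-p['cy'])/p['fy'],1.])
    return np.array(p['origin']),np.array(p['rotation'])@d
def onz(n,u,v,z):
    o,d=ray(n,u,v);return o+d*(z-o[2])/d[2]
def proj(n,P):
    p=cams.camera_params(n);c=np.array(p['rotation']).T@(np.array(P)-np.array(p['origin']))
    return p['fx']*c[0]/c[2]+p['cx'],p['fy']*c[1]/c[2]+p['cy']
def snap(n,f):
    im=cams.capture(n);cv2.imwrite('pics/%s.png'%f,im[:,:,::-1]);return im
E
python3 - <<'E'
from h import *
snap('top','top0');snap('scene','scene0')
for n in('top','scene'):print(n,cams.camera_params(n))
s=sense();print(s)
a=[cv2.resize(cv2.imread('pics/%s0.png'%n),(800,600),interpolation=cv2.INTER_CUBIC) for n in('top','scene')]
for n,x in zip(('top','scene'),a):cv2.imwrite('pics/%s0b.png'%n,x)
E
```

```text
top {'fx': 370.4198962466462, 'fy': 370.4198962466462, 'cx': 253.52393117994617, 'cy': 191.78211499029769, 'origin': array([ 0.36220498, -0.04050269,  1.31385841]), 'rotation': array([[-0.02719879, -0.98844546,  0.1491167 ],
       [-0.99939468,  0.03012499,  0.01739971],
       [-0.0216908 , -0.14855318, -0.98866651]])}
scene {'fx': 352.88507182329073, 'fy': 352.88507182329073, 'cx': 252.87649743026927, 'cy': 193.72504556685035, 'origin': array([1.2342797 , 0.00997908, 0.9089771 ]), 'rotation': array([[-0.06555137,  0.75949316, -0.64720411],
       [ 0.9977357 ,  0.05966951, -0.0310325 ],
       [ 0.01504938, -0.64777287, -0.76168486]])}
{'time_s': 0.1, 'joints': array([-5.90953060e+01,  2.20865972e+01,  3.89177753e-01, -2.45347042e-02,
       -6.84113167e+01, -1.48163893e+01]), 'joint_velocities': array([ 0.02940295, -0.13319585,  0.17170127,  0.06130995, -0.10569494,
        0.02189157]), 'effort': array([-2.02851129e-04, -3.91688633e+01,  1.87935448e+01,  4.23194781e+00,
        1.34439074e-02, -7.02610373e-05]), 'tcp_pos': array([ 0.17311173, -0.60014136,  0.29127906]), 'ee_rot': array([[-9.60879463e-01, -2.76966167e-01, -6.33076935e-04],
       [-2.76966872e-01,  9.60877720e-01,  1.83283738e-03],
       [ 1.00675579e-04,  1.93647713e-03, -9.99998120e-01]]), 'wrist_force': array([ 0.15083547, -0.61005565,  0.56967462]), 'moment': array([-0.00902953,  0.01486856,  0.00796642]), 'gripper_width': 0.9993042443511233}
```

View pics/top0b.png

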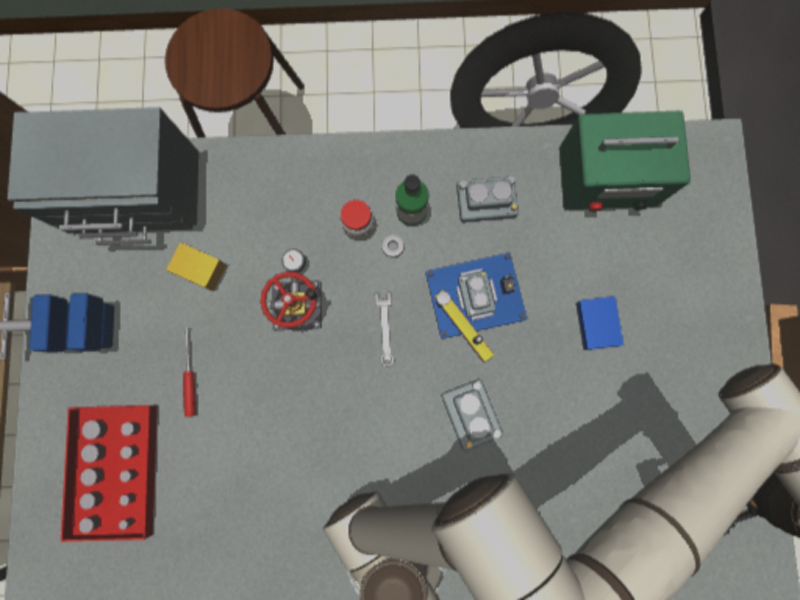

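View pics/scene0b.png

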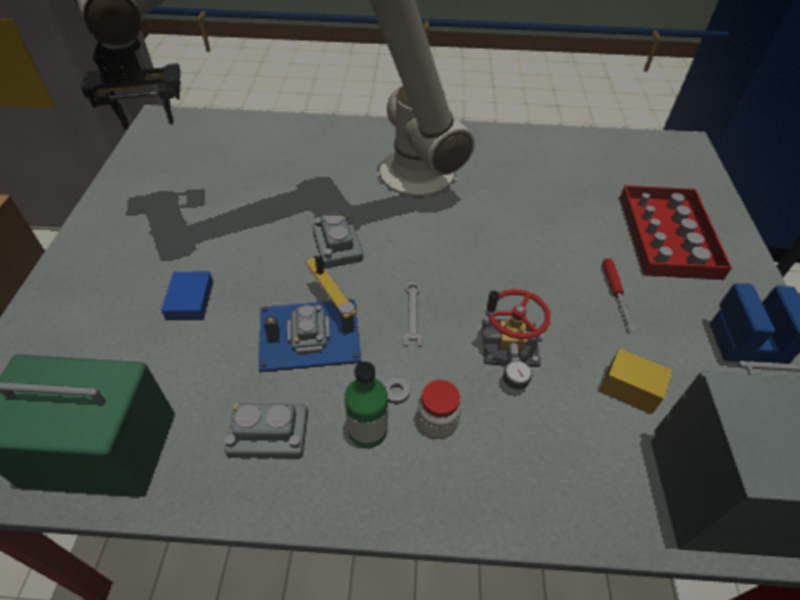

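Top view (800x600 px): the fixture is at about (476,295), with the hinge at (443,298), keeper tip at (487,355) and peg at (477,340). The valve wheel is at (290,299), its handle at (311,294) and the gauge at (293,261).

Candidates:
- **Caliper:** (478,291) in the nest, (488,197) and (471,413). The last two are larger and on plates of their own, so I choose the one in the nest.
- **Wheel:** red handwheel at (290,299), or the floor tyre at (545,90). I choose the handwheel.
- **Yellow keeper:** bar at (465,325), or the carton at (195,265). I choose the bar.

Run:
```python
from h import *
im=cv2.imread('pics/top0.png');hsv=cv2.cvtColor(im,cv2.COLOR_BGR2HSV)
S=.64
def blob(lo,hi,box):
    m=cv2.inRange(hsv,lo,hi);k=np.zeros_like(m);x0,y0,x1,y1=[int(b*S) for b in box];k[y0:y1,x0:x1]=m[y0:y1,x0:x1];return k
def pts(m,z):
    v,u=np.nonzero(m);return np.array([onz('top',a,b,z)[:2] for a,b in zip(u,v)],np.float32)
# plate
P=pts(blob((100,120,40),(125,255,255),(420,245,535,345)),.012)
r=cv2.minAreaRect(P);print('plate',r,cv2.boxPoints(r).round(3).tolist())
K=pts(blob((18,120,80),(35,255,255),(430,280,500,365)),.076)
r=cv2.minAreaRect(K);print('bar',r,cv2.boxPoints(r).round(3).tolist())
m=blob((0,150,80),(8,255,255),(250,260,330,335))|blob((172,150,80),(180,255,255),(250,260,330,335))
W=pts(m,.104);c,rad=cv2.minEnclosingCircle(W);print('wheel',c,rad)
e=cv2.fitEllipse(cv2.convexHull(W));print('ell',e)
g=onz('top',293*S,258*S,.048);print('gauge',g)
for z in(.155,.1325):print('handle',z,onz('top',311.5*S,294*S,z))
print('peg top',onz('top',476*S,340*S,.121))
print('hinge',onz('top',443*S,298*S,.08))
a=im[155:240,155:345];cv2.imwrite('pics/crop.png',cv2.resize(a,None,fx=4.2,fy=4.2,interpolation=cv2.INTER_CUBIC))
s=cv2.imread('pics/scene0.png');
```

```text
plate ((0.5648307800292969, -0.19763784110546112), (0.1558714359998703, 0.19646590948104858), 11.025014877319336) [[0.4699999988079071, -0.11599999666213989], [0.5070000290870667, -0.3089999854564667], [0.6600000262260437, -0.27900001406669617], [0.6230000257492065, -0.0860000029206276]]
bar ((0.47869688272476196, -0.16935992240905762), (0.14762866497039795, 0.025458885356783867), 34.51142120361328) [[0.41100001335144043, -0.20100000500679016], [0.42500001192092896, -0.22200000286102295], [0.546999990940094, -0.1379999965429306], [0.5320000052452087, -0.11699999868869781]]
wheel (0.554408609867096, 0.21022935211658478) 0.05908271297812462
ell ((0.5534869432449341, 0.21050523221492767), (0.11456629633903503, 0.11613268405199051), 79.74156188964844)
gauge [0.65473576 0.21070481 0.048     ]
handle 0.155 [0.55387854 0.15173671 0.155     ]
handle 0.1325 [0.5576     0.15546916 0.1325    ]
peg top [ 0.45323927 -0.18146759  0.121     ]
hinge [ 0.54884017 -0.11978918  0.08      ]
```

View pics/crop.png

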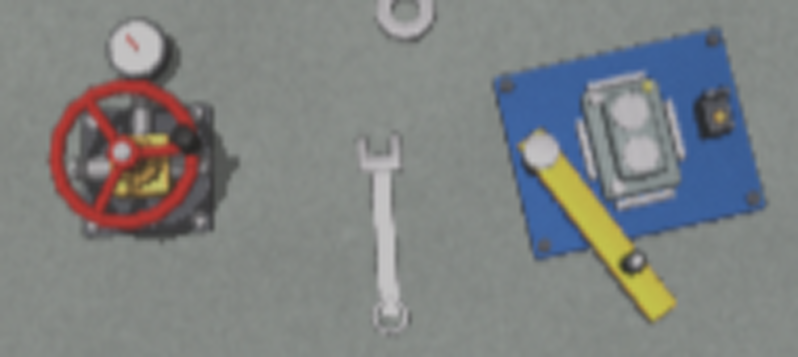

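Measurements agree: hinge from the plate (0.549,-0.119) and direct (0.549,-0.120), gauge-to-wheel distance 100 mm (98 given), bar at about 1.16 rad, peg at about (0.454,-0.183). The wheel handle is on the axis's -y side, so the valve is at about 4.75 rad. Moving above the peg.

```bash
python3 -m handwheel '[[-4.3,3.6,0,0,1],[-4.3,3.6,0,0,1],[-4.3,3.6,0,0,1],[-4.3,3.6,0,0,1],[-4.3,3.6,0,0,1],[-4.3,3.6,0,0,1],[-4.3,3.6,0,0,1],[-4.3,3.6,0,0,1],[-4.2,3.4,0,0,1],[0,0,0,-9.2,1]]'
python3 -m handwheel '[[0,0,0,-9.2,1],[0,0,0,0,1],[0,0,0,0,1]]'
cat >> h.py <<'E'
def to(x,y,z):
    s=sense();R=np.array(s['ee_rot']);print('t',s['time_s'],'tcp',np.round(s['tcp_pos'],4),'yaw y-axis',np.degrees(np.arctan2(R[1,1],R[0,1])).round(1),'F',np.round(s['wrist_force'],1),'w',round(s['gripper_width'],3),'j6',round(s['joints'][5],1))
    print('shift cm',(R.T@(np.array([x,y,z])-s['tcp_pos'])*100).round(2))
E
python3 - <<'E'
from h import *
to(.4545,-.183,.154)
im=snap('top','t1');s=snap('scene','s1')
a=cv2.resize(im[150:260,230:360],None,fx=3.6,fy=3.6,interpolation=cv2.INTER_CUBIC)
b=cv2.resize(s[140:250,150:280],None,fx=3.6,fy=3.6,interpolation=cv2.INTER_CUBIC)
cv2.imwrite('pics/c1.png',np.vstack([b])[:,:,::-1])
E
```

```text
time_s: 1.35
tcp_pos: [0.4565, -0.1815, 0.2918]
ee_rot: [[-0.9, -0.435, -0.0], [-0.435, 0.9, 0.0], [0.0, 0.0, -1.0]]
wrist_force: [-0.7, 0.3, 0.2]
gripper_width: 1.001
time_s: 1.72
tcp_pos: [0.4547, -0.1842, 0.2921]
ee_rot: [[-0.826, -0.564, -0.0], [-0.564, 0.826, 0.0], [0.0, 0.0, -1.0]]
wrist_force: [-0.2, 0.0, 0.1]
gripper_width: 0.996
t 1.725 tcp [ 0.4547 -0.1842  0.2921] yaw y-axis 124.3 F [-0.2  0.   0.1] w 0.996 j6 -52.6
shift cm [-0.06  0.1  13.81]
```

View pics/c1.png

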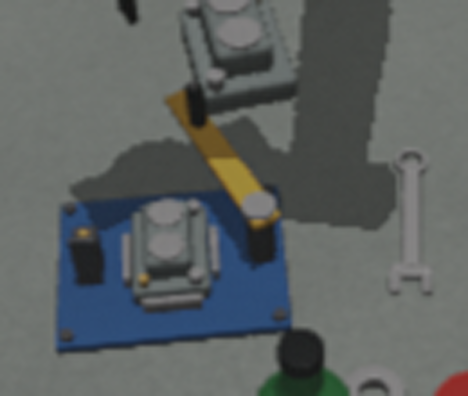

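The close crop confirms the choice: bar and black peg on the blue fixture, caliper in the nest between its rails, hinge cap at crop (258,205). Descending onto the peg and gripping.

```bash
python3 -m handwheel '[[0,0,4,0,1],[0,0,4,0,1],[0,0,4,0,1],[0,0,1.8,0,1],[0,0,0,0,1],[0,0,0,0,0],[0,0,0,0,0],[0,0,0,0,0],[0,0,0,0,0],[0,0,0,0,0]]'
python3 - <<'E'
from h import *
print('peg top scene proj',proj('scene',[.4545,-.183,.121]),'seen (204.2,164.4)')
to(.4547,-.1842,.154)
E
```

```text
time_s: 3.08
tcp_pos: [0.4549, -0.1841, 0.1544]
ee_rot: [[-0.824, -0.566, 0.0], [-0.566, 0.824, 0.0], [-0.0, -0.0, -1.0]]
wrist_force: [0.6, -0.1, -0.3]
gripper_width: 0.514
peg top scene proj (np.float64(204.182487011416), np.float64(164.07943844121138)) seen (204.2,164.4)
t 3.075 tcp [ 0.4549 -0.1841  0.1544] yaw y-axis 124.5 F [ 0.6 -0.1 -0.3] w 0.514 j6 -52.5
shift cm [0.02 0.01 0.04]
```

Both views agree on the peg. Fingers are still closing; wait until they stop.

```bash
python3 -m handwheel '[[0,0,0,0,0],[0,0,0,0,0],[0,0,0,0,0],[0,0,0,0,0],[0,0,0,0,0],[0,0,0,0,0]]'
python3 -m handwheel '[[-0.16,-1.9,0,-9.5,0],[-0.16,-1.9,0,-9.5,0]]'
```

```text
time_s: 3.82
tcp_pos: [0.4549, -0.1841, 0.1542]
ee_rot: [[-0.824, -0.566, 0.0], [-0.566, 0.824, -0.0], [-0.0, -0.0, -1.0]]
wrist_force: [-0.4, -0.6, 0.6]
gripper_width: 0.185
time_s: 4.08
tcp_pos: [0.4811, -0.2118, 0.1543]
ee_rot: [[-0.591, -0.807, -0.001], [-0.807, 0.591, 0.0], [0.0, 0.001, -1.0]]
wrist_force: [0.8, 1.8, 0.1]
gripper_width: 0.186
```

```bash
python3 -m handwheel '[[-0.16,-1.9,0,-9.5,0],[-0.16,-1.9,0,-9.5,0],[-0.16,-1.9,0,-9.5,0],[-0.16,-1.9,0,-9.5,0],[0,0,0,0,0]]'
python3 -m handwheel '[[-0.16,-1.9,0,-9.5,0],[0,0,0,0,0],[0,0,0,0,0]]'
python3 - <<'E'
from h import *
to(.5715,-.232,.154)
E
```

```text
time_s: 4.7
tcp_pos: [0.5539, -0.2349, 0.1543]
ee_rot: [[0.025, -1.0, 0.001], [-1.0, -0.025, -0.002], [0.002, -0.001, -1.0]]
wrist_force: [0.7, -5.8, 1.3]
gripper_width: 0.184
time_s: 5.08
tcp_pos: [0.5644, -0.2336, 0.154]
ee_rot: [[0.186, -0.982, -0.018], [-0.982, -0.186, -0.0], [-0.003, 0.017, -1.0]]
wrist_force: [-13.6, -8.1, 8.4]
gripper_width: 0.19
t 5.075 tcp [ 0.5644 -0.2336  0.154 ] yaw y-axis -169.3 F [-13.6  -8.1   8.4] w 0.19 j6 17.9
shift cm [-0.03 -0.73 -0.01]
```

The detent resists at about 0.06 rad from shut; push further.

```bash
python3 -m handwheel '[[0,-0.3,0,0,0],[0,0,0,0,0]]'; python3 -m handwheel '[[0,-0.3,0,0,0],[0,0,0,0,0]]'
python3 - <<'E'
from h import *
to(.5715,-.232,.154)
E
```

```text
time_s: 5.32
tcp_pos: [0.565, -0.2336, 0.1539]
ee_rot: [[0.186, -0.982, -0.024], [-0.983, -0.186, -0.0], [-0.004, 0.023, -1.0]]
wrist_force: [-20.4, -9.1, 11.0]
gripper_width: 0.185
time_s: 5.58
tcp_pos: [0.5655, -0.2335, 0.1538]
ee_rot: [[0.185, -0.982, -0.03], [-0.983, -0.185, -0.0], [-0.005, 0.029, -1.0]]
wrist_force: [-24.9, -11.6, 15.4]
gripper_width: 0.188
t 5.575 tcp [ 0.5655 -0.2335  0.1538] yaw y-axis -169.3 F [-24.9 -11.6  15.4] w 0.188 j6 17.7
shift cm [-0.04 -0.62 -0.04]
```

25 N with almost no motion suggests it's already on the stop. Ease off partly, open, rise, look.

```bash
python3 -m handwheel '[[0,0.6,0,0,0],[0,0,0,0,0],[0,0,0,0,0.6],[0,0,0,0,0.6],[0,0,0,0,0.6],[0,0,0,0,0.6]]'
python3 -m handwheel '[[0,0,-4,0,0.6],[0,0,-4,0,0.6],[0,0,-4,0,0.6],[6,0,0,0,1],[6,0,0,0,1],[6,0,0,0,1]]'
python3 - <<'E'
from h import *
to(.5715,-.232,.154)
im=snap('top','t2');s=snap('scene','s2')
hsv=cv2.cvtColor(im,cv2.COLOR_RGB2HSV);m=cv2.inRange(hsv,(18,120,60),(35,255,255));m[:, :270]=0;m[:150]=0;m[240:]=0;m[:,345:]=0
v,u=np.nonzero(m);K=np.array([onz('top',a,b,.076)[:2] for a,b in zip(u,v)],np.float32)
r=cv2.minAreaRect(K);print('bar',r,cv2.boxPoints(r).round(3).tolist())
a=cv2.resize(im[150:230,260:350],None,fx=5,fy=5,interpolation=cv2.INTER_CUBIC)
b=cv2.resize(s[175:245,155:245],None,fx=4,fy=4,interpolation=cv2.INTER_CUBIC)
H=max(a.shape[0],b.shape[0]);f=lambda x:np.vstack([x,np.zeros((H-x.shape[0],x.shape[1],3),np.uint8)])
cv2.imwrite('pics/c2.png',np.hstack([f(a),f(b)])[:,:,::-1])
E
```

```text
time_s: 6.32
tcp_pos: [0.572, -0.2314, 0.1543]
ee_rot: [[0.19, -0.982, 0.001], [-0.982, -0.19, 0.0], [-0.0, -0.001, -1.0]]
wrist_force: [0.5, -0.5, 0.1]
gripper_width: 0.548
time_s: 7.08
tcp_pos: [0.607, -0.4094, 0.2745]
ee_rot: [[0.191, -0.982, 0.001], [-0.982, -0.191, 0.0], [0.0, -0.001, -1.0]]
wrist_force: [1.9, -0.0, -0.3]
gripper_width: 0.856
t 7.075 tcp [ 0.607  -0.4094  0.2745] yaw y-axis -169.0 F [ 1.9 -0.  -0.3] w 0.856 j6 32.4
shift cm [-18.1    0.1   12.04]
bar ((0.5544775128364563, -0.16902275383472443), (0.02495672181248665, 0.07062913477420807), 5.462667942047119) [[0.5389999747276306, -0.13500000536441803], [0.5450000166893005, -0.20499999821186066], [0.5699999928474426, -0.2029999941587448], [0.5640000104904175, -0.13300000131130219]]
```

View pics/c2.png

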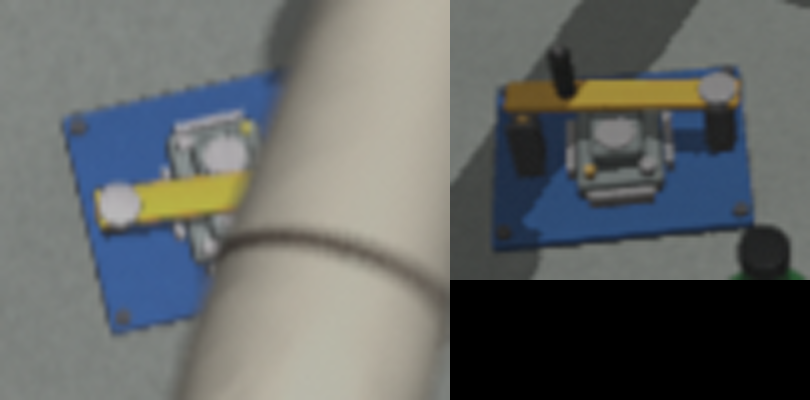

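The bar isn't shut: bar yaw 5.5° vs plate 11°, so it sprang back to about 0.1 rad. The caliper is fine. With my grip something other than the ball took the force, so I'll push the peg from behind with closed fingers.

```bash
python3 -m handwheel '[[-6.2,1.8,0,0,0],[-6.2,1.7,0,0,0],[-6.1,1.7,0,0,0],[0,0,0,0,0],[0,0,0,0,0],[0,0,0,0,0],[0,0,0,0,0],[0,0,4,0,0],[0,0,4,0,0],[0,0,4.2,0,0]]'
python3 -m handwheel '[[0,0,0,0,0],[0,0,0,0,0],[0,0,0,0,0]]'
python3 - <<'E'
from h import *
to(.537,-.236,.152)
E
```

```text
time_s: 8.43
tcp_pos: [0.5222, -0.2418, 0.151]
ee_rot: [[0.189, -0.982, 0.001], [-0.982, -0.189, -0.0], [0.0, -0.001, -1.0]]
wrist_force: [0.0, 0.1, 0.5]
gripper_width: 0.023
time_s: 8.8
tcp_pos: [0.5231, -0.2414, 0.1543]
ee_rot: [[0.191, -0.982, 0.004], [-0.982, -0.191, -0.001], [0.002, -0.004, -1.0]]
wrist_force: [-0.0, -0.6, 0.2]
gripper_width: 0.003
t 8.8 tcp [ 0.5231 -0.2414  0.1543] yaw y-axis -169.0 F [-0.  -0.6  0.2] w 0.003 j6 19.6
shift cm [-0.27 -1.47  0.24]
```

```bash
python3 -m handwheel '[[-0.4,-1.3,0,0,0],[0,0,0,0,0],[0,0,0,0,0]]'; python3 -m handwheel '[[0,-0.6,0,0,0],[0,0,0,0,0],[0,0,0,0,0]]';python3 -m handwheel '[[0,-0.6,0,0,0],[0,0,0,0,0],[0,0,0,0,0]]'
```

```text
time_s: 9.18
tcp_pos: [0.5341, -0.2344, 0.1524]
ee_rot: [[0.191, -0.982, 0.0], [-0.982, -0.191, 0.0], [0.0, -0.0, -1.0]]
wrist_force: [-0.6, -0.1, 0.4]
gripper_width: 0.006
time_s: 9.55
tcp_pos: [0.5398, -0.2335, 0.1522]
ee_rot: [[0.191, -0.982, -0.0], [-0.982, -0.191, -0.0], [-0.0, 0.0, -1.0]]
wrist_force: [0.5, -0.6, 0.5]
gripper_width: 0.01
time_s: 9.93
tcp_pos: [0.5417, -0.2331, 0.1519]
ee_rot: [[0.189, -0.982, -0.01], [-0.982, -0.189, 0.0], [-0.002, 0.01, -1.0]]
wrist_force: [-9.7, -3.3, 4.8]
gripper_width: 0.002
```

```bash
for i in 1; do python3 -m handwheel '[[0,-0.5,0,0,0],[0,0,0,0,0]]'; python3 -m handwheel '[[0,-0.5,0,0,0],[0,0,0,0,0]]';python3 -m handwheel '[[0,-0.5,0,0,0],[0,0,0,0,0],[0,0,0,0,0]]';done
python3 - <<'E'
from h import *
im=snap('top','t3');s=snap('scene','s3')
b=cv2.resize(s[150:245,150:245],None,fx=6,fy=6,interpolation=cv2.INTER_CUBIC)
cv2.imwrite('pics/c3.png',b[:,:,::-1])
E
```

```text
time_s: 10.18
tcp_pos: [0.5427, -0.233, 0.1518]
ee_rot: [[0.188, -0.982, -0.02], [-0.982, -0.188, 0.001], [-0.004, 0.02, -1.0]]
wrist_force: [-18.2, -5.5, 10.9]
gripper_width: 0.007
time_s: 10.42
tcp_pos: [0.5435, -0.2329, 0.1517]
ee_rot: [[0.187, -0.982, -0.03], [-0.982, -0.187, 0.001], [-0.007, 0.03, -1.0]]
wrist_force: [-27.4, -8.5, 17.4]
gripper_width: 0.009
time_s: 10.8
tcp_pos: [0.5442, -0.2328, 0.1517]
ee_rot: [[0.185, -0.982, -0.04], [-0.983, -0.185, 0.001], [-0.009, 0.039, -0.999]]
wrist_force: [-36.6, -11.1, 23.0]
gripper_width: 0.006
```

View pics/c3.png

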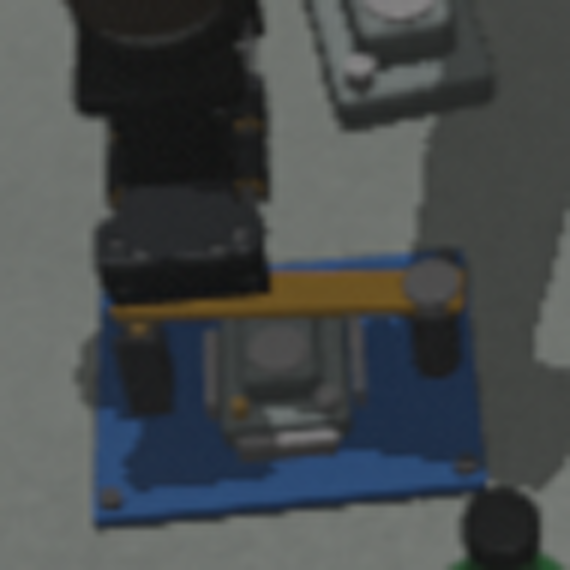

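The bar is still about 0.07 rad short, with 36 N against something hard. Backing off and swinging the arm clear to look at the catch.

```bash
python3 -m handwheel '[[0,4,0,0,0],[0,0,-6,0,0],[0,0,-6,0,0],[-6,0,0,0,0],[-6,0,0,0,0],[-6,0,0,0,0],[-6,0,0,0,0],[-6,0,0,0,0],[-6,0,0,0,0],[0,0,0,0,0]]'
python3 - <<'E'
from h import *
to(.5,0,.27)
im=snap('top','t4');s=snap('scene','s4')
t0=cv2.imread('pics/top0.png')[:,:,::-1];s1=cv2.imread('pics/s1.png')[:,:,::-1]
z=lambda x,f=4:cv2.resize(x,(400,300),interpolation=cv2.INTER_CUBIC)
# windows 80x60
A=z(t0[160:220,270:350]);B=z(s1[188:242,163:235]);C=z(im[160:220,270:350]);D=z(s[188:242,163:235])
cv2.imwrite('pics/c4.png',np.vstack([np.hstack([A,B]),np.hstack([C,D])])[:,:,::-1])
hsv=cv2.cvtColor(im,cv2.COLOR_RGB2HSV);m=cv2.inRange(hsv,(18,120,60),(35,255,255));m[:, :270]=0;m[:150]=0;m[240:]=0;m[:,345:]=0
v,u=np.nonzero(m);K=np.array([onz('top',a,b,.076)[:2] for a,b in zip(u,v)],np.float32)
r=cv2.minAreaRect(K);print('bar',r,cv2.boxPoints(r).round(3).tolist())
E
```

```text
time_s: 12.15
tcp_pos: [0.4521, 0.1198, 0.2727]
ee_rot: [[0.197, -0.98, 0.001], [-0.98, -0.197, 0.001], [-0.001, -0.001, -1.0]]
wrist_force: [0.5, -0.4, 0.0]
gripper_width: 0.009
t 12.15 tcp [0.4521 0.1198 0.2727] yaw y-axis -168.6 F [ 0.5 -0.4  0. ] w 0.009 j6 -23.5
shift cm [12.69 -2.34  0.26]
bar ((0.5569626092910767, -0.19251903891563416), (0.024786200374364853, 0.17239660024642944), 5.936593532562256) [[0.5360000133514404, -0.1080000028014183], [0.5540000200271606, -0.2800000011920929], [0.578000009059906, -0.2770000100135803], [0.5600000023841858, -0.10599999874830246]]
```

View pics/c4.png

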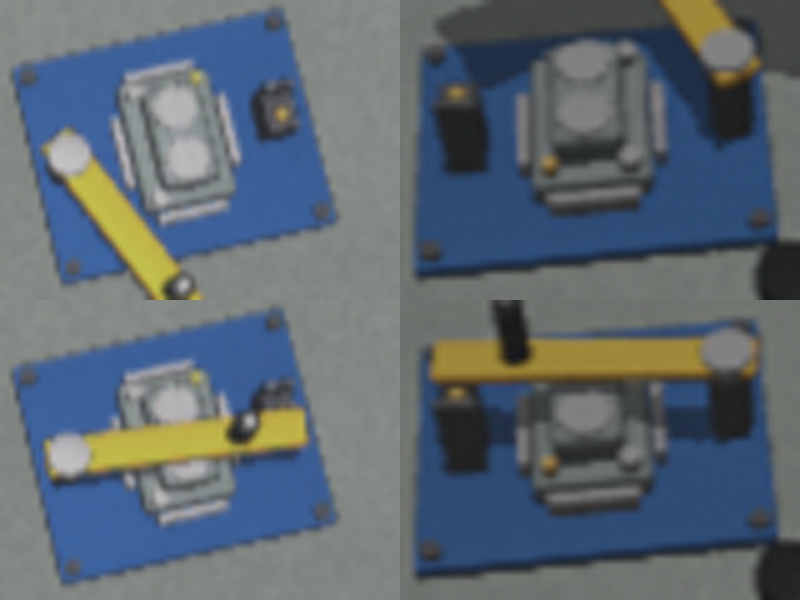

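Run:
```python
from h import *
def tri(a,b):
    o1,d1=ray('top',*a);o2,d2=ray('scene',*b);M=np.stack([d1,-d2],1);t=np.linalg.lstsq(M,o2-o1,rcond=None)[0]
    p,q=o1+t[0]*d1,o2+t[1]*d2;return (p+q)/2,np.linalg.norm(p-q)
c=np.array([.5648,-.1976]);th=np.radians(11.);ex=np.array([np.cos(th),np.sin(th)]);ey=np.array([-np.sin(th),np.cos(th)])
T=lambda x,y:(270+x/5,160+y/5);S=lambda x,y:(163+(x-400)/5.556,188+y/5.556)
L=lambda x,y:S(x,y-300)
for n,a,b in[('ball',T(282,113),S(457,92)),('cyl+x',T(175,105),S(582,112)),('cyl-x',T(187,158),S(585,60)),('cal yellow',T(198,77),S(548,162)),('hinge cap',T(69,154),S(726,50)),('hinge cap now',T(69,154),L(726,350))]:
    p,e=tri(a,b);q=p[:2]-c;print(n,p.round(4),'fix',(q@ex).round(4),(q@ey).round(4),'gap',round(e,4))
```

```text
ball [ 0.5752 -0.2669  0.0597] fix -0.003 -0.0701 gap 0.0034
cyl+x [ 0.5834 -0.1952  0.0591] fix 0.0187 -0.0012 gap 0.0016
cyl-x [ 0.5463 -0.2008  0.0587] fix -0.0188 0.0004 gap 0.0034
cal yellow [ 0.6056 -0.2132  0.0413] fix 0.0371 -0.0231 gap 0.0038
hinge cap [ 0.5487 -0.1196  0.0779] fix -0.0009 0.0796 gap 0.0026
hinge cap now [ 0.5487 -0.1196  0.0779] fix -0.0009 0.0796 gap 0.0026
```

Ball, hinge and caliper all sit where they should, so nothing foreign is in the way. In both pushes the tool also pressed the bar down (15–23 N upward reaction), which could jam the ball. I'll grip the peg again and push while keeping the vertical force near zero.

```bash
python3 -m handwheel '[[6.1,-0.6,0,0,1],[6.1,-0.6,0,0,1],[6.1,-0.6,0,0,1],[6.1,-0.6,0,0,1],[6.1,-0.6,0,0,1],[6.1,-0.6,0,0,1],[0,0,0,0,1],[0,0,0,0,1],[0,0,0,0,1]]'
python3 - <<'E'
from h import *
to(.5614,-.2335,.155)
E
```

```text
time_s: 13.38
tcp_pos: [0.5571, -0.2358, 0.2724]
ee_rot: [[0.191, -0.982, -0.0], [-0.982, -0.191, 0.0], [-0.0, -0.0, -1.0]]
wrist_force: [0.3, 0.2, -0.1]
gripper_width: 0.941
t 13.375 tcp [ 0.5571 -0.2358  0.2724] yaw y-axis -169.0 F [ 0.3  0.2 -0.1] w 0.941 j6 18.6
shift cm [-0.14 -0.47 11.74]
```

```bash
python3 -m handwheel '[[-0.1,-0.5,4,0,1],[0,0,4,0,1],[0,0,3.6,0,1],[0,0,0,0,0.4],[0,0,0,0,0],[0,0,0,0,0],[0,0,0,0,0],[0,0,0,0,0],[0,0,0,0,0],[0,0,0,0,0]]'
python3 -m handwheel '[[0,0,0,0,0],[0,0,0,0,0],[0,0,0,0,0]]'
python3 -m handwheel '[[0,-0.3,-0.2,0,0],[0,0,0,0,0]]'
python3 -m handwheel '[[0,-0.3,-0.2,0,0],[0,0,0,0,0]]'
python3 -m handwheel '[[0,-0.3,-0.2,0,0],[0,0,0,0,0]]'
```

```text
time_s: 14.62
tcp_pos: [0.5623, -0.2342, 0.1562]
ee_rot: [[0.191, -0.982, -0.0], [-0.982, -0.191, -0.0], [-0.0, 0.0, -1.0]]
wrist_force: [0.3, -0.1, -0.2]
gripper_width: 0.289
time_s: 15.0
tcp_pos: [0.5622, -0.2342, 0.1562]
ee_rot: [[0.191, -0.982, -0.0], [-0.982, -0.191, -0.0], [-0.0, 0.0, -1.0]]
wrist_force: [0.2, -0.6, 0.4]
gripper_width: 0.189
time_s: 15.25
tcp_pos: [0.563, -0.2341, 0.1563]
ee_rot: [[0.19, -0.982, -0.007], [-0.982, -0.19, 0.001], [-0.002, 0.007, -1.0]]
wrist_force: [-2.9, -4.8, -5.6]
gripper_width: 0.182
time_s: 15.5
tcp_pos: [0.5636, -0.2341, 0.1565]
ee_rot: [[0.189, -0.982, -0.013], [-0.982, -0.189, 0.001], [-0.004, 0.013, -1.0]]
wrist_force: [-5.5, -8.6, -10.2]
gripper_width: 0.181
time_s: 15.75
tcp_pos: [0.5643, -0.234, 0.1565]
ee_rot: [[0.188, -0.982, -0.019], [-0.982, -0.188, 0.002], [-0.006, 0.018, -1.0]]
wrist_force: [-9.1, -10.8, -14.3]
gripper_width: 0.187
```

```bash
python3 -m handwheel '[[0.4,-0.4,0,0,0],[0,0,0,0,0]]'
python3 -m handwheel '[[0.3,-0.4,0,0,0],[0,0,0,0,0]]'
python3 -m handwheel '[[0.2,-0.4,-0.1,0,0],[0,0,0,0,0]]'
python3 -m handwheel '[[0,-0.4,-0.1,0,0],[0,0,0,0,0]]'
```

```text
time_s: 16.0
tcp_pos: [0.5652, -0.2346, 0.1562]
ee_rot: [[0.186, -0.982, -0.03], [-0.983, -0.186, 0.007], [-0.013, 0.028, -1.0]]
wrist_force: [-17.2, 0.5, -4.9]
gripper_width: 0.19
time_s: 16.25
tcp_pos: [0.566, -0.235, 0.156]
ee_rot: [[0.185, -0.982, -0.039], [-0.983, -0.185, 0.011], [-0.018, 0.037, -0.999]]
wrist_force: [-26.4, 8.1, 1.8]
gripper_width: 0.187
time_s: 16.5
tcp_pos: [0.575, -0.2345, 0.1562]
ee_rot: [[0.186, -0.982, -0.027], [-0.982, -0.186, 0.012], [-0.017, 0.024, -1.0]]
wrist_force: [-13.3, 12.1, -7.9]
gripper_width: 0.189
time_s: 16.75
tcp_pos: [0.5757, -0.2344, 0.1562]
ee_rot: [[0.185, -0.982, -0.036], [-0.983, -0.186, 0.012], [-0.019, 0.033, -0.999]]
wrist_force: [-20.8, 9.0, -5.8]
gripper_width: 0.19
```

It jumped 9 mm forward, over the ball and onto the stop. Ease off, release, rise, swing to the wheel side, verify.

```bash
python3 -m handwheel '[[-0.4,0.9,0.1,0,0],[0,0,0,0,0],[0,0,0,0,0.6],[0,0,0,0,0.6],[0,0,0,0,0.6],[0,0,-4,0,0.6],[0,0,-4,0,0.6],[0,0,-4,0,0.6]]'
python3 -m handwheel '[[-6,0,0,0,1],[-6,0,0,0,1],[-6,0,0,0,1],[-6,0,0,0,1],[-6,0,0,0,1],[-6,0,0,0,1],[0,0,0,0,1]]'
python3 - <<'E'
from h import *
im=snap('top','t5');s=snap('scene','s5')
def rect(m,z):
    v,u=np.nonzero(m);K=np.array([onz('top',a,b,z)[:2] for a,b in zip(u,v)],np.float32);return cv2.minAreaRect(K)
hsv=cv2.cvtColor(im,cv2.COLOR_RGB2HSV);m=cv2.inRange(hsv,(18,120,60),(35,255,255));m[:, :270]=0;m[:150]=0;m[240:]=0;m[:,345:]=0
print('bar',rect(m,.076))
to(.554,.155,.27)
z=lambda x:cv2.resize(x,(400,300),interpolation=cv2.INTER_CUBIC)
cv2.imwrite('pics/c5.png',np.hstack([z(im[160:220,270:350]),z(im[130:220,150:270])])[:,:,::-1])
E
```

```text
time_s: 17.75
tcp_pos: [0.5807, -0.2366, 0.2878]
ee_rot: [[0.191, -0.981, 0.007], [-0.982, -0.191, -0.003], [0.004, -0.007, -1.0]]
wrist_force: [-0.2, 0.1, -0.1]
gripper_width: 0.598
time_s: 18.62
tcp_pos: [0.5115, 0.1215, 0.2864]
ee_rot: [[0.197, -0.98, 0.008], [-0.98, -0.197, 0.003], [-0.002, -0.008, -1.0]]
wrist_force: [-0.3, -0.7, -0.5]
gripper_width: 0.999
bar ((0.5625492334365845, -0.19162845611572266), (0.02657727338373661, 0.17387747764587402), 11.39205265045166)
t 18.725 tcp [0.5114 0.1184 0.2855] yaw y-axis -168.9 F [ 0.1 -0.9  0.2] w 0.999 j6 -19.7
shift cm [-2.76 -4.87  1.58]
```

View pics/c5.png

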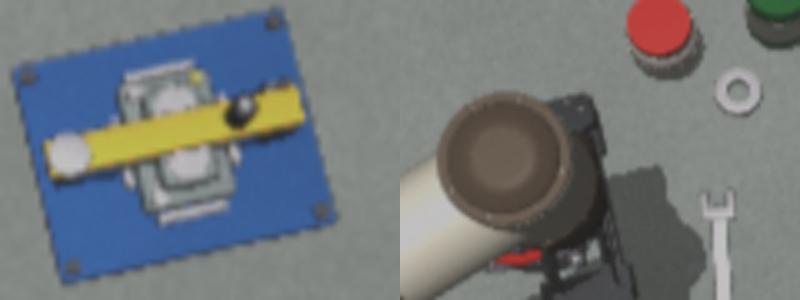

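The bar now lies at 11.4° (plate 11.0°), so it's shut. Caliper is in the nest. Now the wheel: square the tool to the world (+11° turn), go over the handle at (0.5555,0.1555).

```bash
python3 -m handwheel '[[0,0,0,5.5,1],[0,0,0,5.6,1],[-3.7,-4.4,0,0,1],[0,0,0,0,1],[0,0,0,0,1]]'
python3 - <<'E'
from h import *
to(.5555,.1555,.187)
E
```

```text
time_s: 19.35
tcp_pos: [0.5549, 0.1531, 0.2835]
ee_rot: [[-0.004, -1.0, 0.001], [-1.0, 0.004, 0.0], [-0.0, -0.001, -1.0]]
wrist_force: [0.3, 0.2, 0.1]
gripper_width: 1.002
t 19.35 tcp [0.5549 0.1531 0.2835] yaw y-axis 179.8 F [0.3 0.2 0.1] w 1.002 j6 -31.8
shift cm [-0.24 -0.05  9.65]
```

```bash
python3 -m handwheel '[[-0.2,0,4,0,1],[0,0,4,0,1],[0,0,1.6,0,1],[0,0,0,0,0.4],[0,0,0,0,0.1],[0,0,0,0,0],[0,0,0,0,0],[0,0,0,0,0],[0,0,0,0,0],[0,0,0,0,0]]'
python3 -m handwheel '[[0,0,0,0,0],[0,0,0,0,0],[0,0,0,0,0]]'
python3 - <<'E'
from h import *
to(.5555,.1555,.187)
# clockwise chord table, tool axes (tx=-dy, ty=-dx), start -90deg, step 20
for a in range(-90,-390,-20):
    p=lambda t:.055*np.array([np.cos(np.radians(t)),np.sin(np.radians(t))])
    d=(p(a-20)-p(a))*100;print(a,a-20,(-d[1]).round(2),(-d[0]).round(2))
E
```

```text
time_s: 20.6
tcp_pos: [0.5549, 0.1565, 0.1874]
ee_rot: [[-0.002, -1.0, 0.001], [-1.0, 0.002, 0.0], [-0.0, -0.001, -1.0]]
wrist_force: [2.8, -0.5, -1.6]
gripper_width: 0.286
time_s: 20.98
tcp_pos: [0.5547, 0.1565, 0.1873]
ee_rot: [[-0.002, -1.0, 0.001], [-1.0, 0.002, 0.0], [-0.0, -0.001, -1.0]]
wrist_force: [2.7, 1.4, -1.4]
gripper_width: 0.211
t 20.975 tcp [0.5547 0.1565 0.1873] yaw y-axis 179.9 F [ 2.7  1.4 -1.4] w 0.211 j6 -32.0
shift cm [ 0.1  -0.08  0.03]
-90 -110 -0.33 1.88
-110 -130 -0.96 1.65
-130 -150 -1.46 1.23
-150 -170 -1.79 0.65
-170 -190 -1.91 -0.0
-190 -210 -1.79 -0.65
-210 -230 -1.46 -1.23
-230 -250 -0.96 -1.65
-250 -270 -0.33 -1.88
-270 -290 0.33 -1.88
-290 -310 0.96 -1.65
-310 -330 1.46 -1.23
-330 -350 1.79 -0.65
-350 -370 1.91 -0.0
-370 -390 1.79 0.65
```

```bash
python3 -m handwheel '[[-0.33,1.88,0,0,0],[-0.96,1.65,0,0,0],[0,0,0,0,0]]'
python3 -m handwheel '[[-1.46,1.23,0,0,0],[-1.79,0.65,0,0,0],[0,0,0,0,0]]'
python3 -m handwheel '[[-1.91,0,0,0,0],[-1.79,-0.65,0,0,0],[0,0,0,0,0]]'
python3 -m handwheel '[[-1.46,-1.23,0,0,0],[-0.96,-1.65,0,0,0],[0,0,0,0,0]]'
```

```text
time_s: 21.35
tcp_pos: [0.5181, 0.1709, 0.1873]
ee_rot: [[-0.001, -1.0, 0.0], [-1.0, 0.001, 0.002], [-0.002, -0.0, -1.0]]
wrist_force: [1.1, 5.0, -2.1]
gripper_width: 0.211
time_s: 21.72
tcp_pos: [0.5007, 0.2039, 0.1874]
ee_rot: [[0.0, -1.0, 0.003], [-1.0, -0.0, 0.002], [-0.002, -0.003, -1.0]]
wrist_force: [4.7, 3.0, -3.7]
gripper_width: 0.209
time_s: 22.1
tcp_pos: [0.5079, 0.2396, 0.1873]
ee_rot: [[-0.0, -1.0, 0.002], [-1.0, 0.0, -0.001], [0.001, -0.002, -1.0]]
wrist_force: [6.5, -1.0, -2.8]
gripper_width: 0.207
time_s: 22.48
tcp_pos: [0.5361, 0.2631, 0.1873]
ee_rot: [[-0.002, -1.0, 0.0], [-1.0, 0.002, -0.001], [0.001, -0.0, -1.0]]
wrist_force: [1.9, -1.8, 0.9]
gripper_width: 0.21
```

```bash
python3 -m handwheel '[[-0.33,-1.88,0,0,0],[0.33,-1.88,0,0,0],[0,0,0,0,0]]'
python3 -m handwheel '[[0.96,-1.65,0,0,0],[1.46,-1.23,0,0,0],[0,0,0,0,0]]'
python3 -m handwheel '[[1.79,-0.65,0,0,0],[0,0,0,0,0]]'
python3 -m handwheel '[[0.9,0,0,0,0],[0,0,0,0,0],[0,0,0,0,0]]'
python3 - <<'E'
from h import *
from scipy.optimize import least_squares
s=sense();q=s['tcp_pos'][:2]
P=np.array([[.5547,.1565],[.5181,.1709],[.5007,.2039],[.5079,.2396],[.5361,.2631],q])
r=least_squares(lambda c:np.hypot(*(P-c[:2]).T)-.055,[.555,.211]);print('centre',r.x,'res',r.fun.round(4))
print('angle',np.degrees(np.arctan2(*(q-r.x)[::-1])))
to(.555,.211,.187)
E
```

```text
time_s: 22.85
tcp_pos: [0.5737, 0.2632, 0.1874]
ee_rot: [[-0.002, -1.0, 0.002], [-1.0, 0.002, 0.001], [-0.001, -0.001, -1.0]]
wrist_force: [2.8, 1.7, -0.7]
gripper_width: 0.21
time_s: 23.22
tcp_pos: [0.603, 0.2386, 0.1874]
ee_rot: [[-0.003, -1.0, 0.003], [-1.0, 0.003, 0.002], [-0.002, -0.003, -1.0]]
wrist_force: [6.0, 2.1, -1.9]
gripper_width: 0.212
time_s: 23.48
tcp_pos: [0.6094, 0.2204, 0.1874]
ee_rot: [[-0.003, -1.0, 0.003], [-1.0, 0.003, 0.001], [-0.001, -0.003, -1.0]]
wrist_force: [6.9, -1.3, -3.6]
gripper_width: 0.208
time_s: 23.85
tcp_pos: [0.61, 0.2122, 0.1874]
ee_rot: [[-0.002, -1.0, 0.006], [-1.0, 0.002, 0.002], [-0.002, -0.006, -1.0]]
wrist_force: [9.0, 0.8, -3.8]
gripper_width: 0.205
centre [0.5551157 0.2115046] res [ 0.     -0.0001 -0.0001 -0.0001 -0.     -0.0001]
angle 0.7311630657749413
t 23.85 tcp [0.61   0.2122 0.1874] yaw y-axis 179.9 F [ 9.   0.8 -3.8] w 0.205 j6 -33.7
shift cm [0.13 5.5  0.01]
```

```bash
python3 -m handwheel '[[0.5,-0.3,0,0,0],[0,0,0,0,0]]'
python3 -m handwheel '[[0.4,0,0,0,0],[0,0,0,0,0]]'
python3 -m handwheel '[[0.4,0,0,0,0],[0,0,0,0,0],[0,0,0,0,0]]'
```

```text
time_s: 24.1
tcp_pos: [0.6104, 0.2115, 0.1874]
ee_rot: [[-0.001, -1.0, 0.002], [-1.0, 0.001, 0.008], [-0.008, -0.002, -1.0]]
wrist_force: [-2.5, 14.0, -0.1]
gripper_width: 0.206
time_s: 24.35
tcp_pos: [0.6103, 0.2109, 0.1874]
ee_rot: [[-0.0, -1.0, 0.005], [-1.0, 0.0, 0.014], [-0.014, -0.005, -1.0]]
wrist_force: [-4.3, 23.6, -1.1]
gripper_width: 0.211
time_s: 24.72
tcp_pos: [0.6102, 0.2097, 0.1874]
ee_rot: [[0.001, -1.0, 0.006], [-1.0, -0.001, 0.018], [-0.018, -0.006, -1.0]]
wrist_force: [-6.3, 30.3, -3.0]
gripper_width: 0.212
```

Hard stop reached (30 N, handle at -0.9°). Undo the push, then open: 20° chords counter-clockwise.

```bash
python3 -m handwheel '[[-1.3,0.2,0,0,0],[0,0,0,0,0]]'
python3 -m handwheel '[[-1.88,0.33,0,0,0],[-1.65,0.96,0,0,0],[-1.23,1.46,0,0,0],[0,0,0,0,0]]'
python3 -m handwheel '[[-0.65,1.79,0,0,0],[0,1.91,0,0,0],[0.65,1.79,0,0,0],[0,0,0,0,0]]'
python3 -m handwheel '[[1.23,1.46,0,0,0],[1.65,0.96,0,0,0],[1.88,0.33,0,0,0],[0,0,0,0,0]]'
```

```text
time_s: 24.98
tcp_pos: [0.61, 0.2142, 0.1874]
ee_rot: [[0.0, -1.0, 0.004], [-1.0, -0.0, 0.003], [-0.003, -0.004, -1.0]]
wrist_force: [6.2, 3.3, -2.6]
gripper_width: 0.209
time_s: 25.48
tcp_pos: [0.5798, 0.2601, 0.1874]
ee_rot: [[-0.0, -1.0, -0.002], [-1.0, 0.0, -0.0], [0.0, 0.002, -1.0]]
wrist_force: [-2.5, 1.0, 2.2]
gripper_width: 0.21
time_s: 25.98
tcp_pos: [0.5253, 0.257, 0.1874]
ee_rot: [[-0.002, -1.0, -0.003], [-1.0, 0.002, -0.004], [0.004, 0.003, -1.0]]
wrist_force: [0.3, -4.0, 2.2]
gripper_width: 0.211
time_s: 26.48
tcp_pos: [0.5002, 0.2106, 0.1874]
ee_rot: [[-0.003, -1.0, 0.002], [-1.0, 0.003, 0.0], [-0.0, -0.002, -1.0]]
wrist_force: [6.8, -2.8, -2.5]
gripper_width: 0.21
```

```bash
python3 -m handwheel '[[1.88,-0.33,0,0,0],[1.65,-0.96,0,0,0],[1.23,-1.46,0,0,0],[0,0,0,0,0]]'
python3 -m handwheel '[[0.65,-1.79,0,0,0],[0,-1.91,0,0,0],[-0.65,-1.79,0,0,0],[0,0,0,0,0]]'
python3 -m handwheel '[[-1.23,-1.46,0,0,0],[-1.65,-0.96,0,0,0],[-1.88,-0.33,0,0,0],[0,0,0,0,0]]'
python3 - <<'E'
from h import *
to(.6101,.2115,.187)
E
```

```text
time_s: 26.98
tcp_pos: [0.5285, 0.1628, 0.1874]
ee_rot: [[-0.004, -1.0, 0.001], [-1.0, 0.004, -0.001], [0.001, -0.001, -1.0]]
wrist_force: [1.7, -0.3, 1.6]
gripper_width: 0.209
time_s: 27.48
tcp_pos: [0.584, 0.1639, 0.1874]
ee_rot: [[-0.002, -1.0, 0.002], [-1.0, 0.002, -0.0], [0.0, -0.002, -1.0]]
wrist_force: [4.2, -1.4, 1.5]
gripper_width: 0.205
time_s: 27.98
tcp_pos: [0.6102, 0.2129, 0.1874]
ee_rot: [[-0.001, -1.0, 0.002], [-1.0, 0.001, 0.001], [-0.001, -0.002, -1.0]]
wrist_force: [1.6, 1.2, 0.7]
gripper_width: 0.206
t 27.975 tcp [0.6102 0.2129 0.1874] yaw y-axis 180.0 F [1.6 1.2 0.7] w 0.206 j6 -33.6
shift cm [0.14 0.01 0.04]
```

One turn done, tracking well. Second turn.

```bash
python3 -m handwheel '[[-1.88,0.33,0,0,0],[-1.65,0.96,0,0,0],[-1.23,1.46,0,0,0],[-0.65,1.79,0,0,0],[0,1.91,0,0,0],[0.65,1.79,0,0,0],[0,0,0,0,0]]'
python3 -m handwheel '[[1.23,1.46,0,0,0],[1.65,0.96,0,0,0],[1.88,0.33,0,0,0],[0,0,0,0,0]]'
python3 -m handwheel '[[1.88,-0.33,0,0,0],[1.65,-0.96,0,0,0],[1.23,-1.46,0,0,0],[0.65,-1.79,0,0,0],[0,-1.91,0,0,0],[-0.65,-1.79,0,0,0],[0,0,0,0,0]]'
python3 -m handwheel '[[-1.23,-1.46,0,0,0],[-1.65,-0.96,0,0,0],[-1.6,-0.3,0,0,0],[0,0,0,0,0],[0,0,0,0,0]]'
python3 - <<'E'
from h import *
s=sense();R=np.array(s['ee_rot']);g=s['tcp_pos']+.051*R[:,2]
print('angle',np.degrees(np.arctan2(g[1]-.2115,g[0]-.5551)))
to(.6101,.2115,.187)
E
```

```text
time_s: 28.85
tcp_pos: [0.5247, 0.2567, 0.1873]
ee_rot: [[-0.002, -1.0, -0.003], [-1.0, 0.002, -0.005], [0.005, 0.003, -1.0]]
wrist_force: [1.7, -7.4, 4.4]
gripper_width: 0.207
time_s: 29.35
tcp_pos: [0.5001, 0.2115, 0.1874]
ee_rot: [[-0.002, -1.0, 0.004], [-1.0, 0.002, 0.002], [-0.002, -0.004, -1.0]]
wrist_force: [8.3, -2.8, -2.4]
gripper_width: 0.205
time_s: 30.22
tcp_pos: [0.5846, 0.1641, 0.1874]
ee_rot: [[-0.002, -1.0, 0.002], [-1.0, 0.002, 0.0], [-0.0, -0.002, -1.0]]
wrist_force: [1.8, 1.8, 3.6]
gripper_width: 0.209
time_s: 30.85
tcp_pos: [0.6102, 0.2097, 0.1874]
ee_rot: [[-0.002, -1.0, 0.002], [-1.0, 0.002, 0.002], [-0.002, -0.002, -1.0]]
wrist_force: [2.2, 1.8, 2.3]
gripper_width: 0.21
angle -1.8106577902690162
t 30.85 tcp [0.6102 0.2097 0.1874] yaw y-axis 179.9 F [2.2 1.8 2.3] w 0.21 j6 -33.4
shift cm [-0.18  0.01  0.04]
```

```bash
python3 -m handwheel '[[-0.1,0,0,0,0],[0,0,0,0,0],[0,0,0,0,0],[0,0,0,0,0]]'
python3 - <<'E'
from h import *
im=snap('top','t9');s=snap('scene','s9')
hsv=cv2.cvtColor(im,cv2.COLOR_RGB2HSV);m=cv2.inRange(hsv,(18,120,60),(35,255,255));m[:, :270]=0;m[:150]=0;m[240:]=0;m[:,345:]=0
v,u=np.nonzero(m);K=np.array([onz('top',a,b,.076)[:2] for a,b in zip(u,v)],np.float32);print('bar',cv2.minAreaRect(K))
s0=sense();R=np.array(s0['ee_rot']);g=s0['tcp_pos']+.051*R[:,2];print('angle',np.degrees(np.arctan2(g[1]-.2115,g[0]-.5551)),'g',g)
z=lambda x:cv2.resize(x,(400,300),interpolation=cv2.INTER_CUBIC)
cv2.imwrite('pics/c9.png',np.hstack([z(im),z(s)])[:,:,::-1])
E
```

```text
time_s: 31.35
tcp_pos: [0.6102, 0.2098, 0.1874]
ee_rot: [[-0.002, -1.0, 0.002], [-1.0, 0.002, 0.001], [-0.001, -0.002, -1.0]]
wrist_force: [5.6, 0.5, 1.2]
gripper_width: 0.21
bar ((0.5652393698692322, -0.20497950911521912), (0.02657727338373661, 0.14705440402030945), 11.39205265045166)
angle -1.7503950885946646 g [0.61032273 0.20981241 0.13637499]
```

View pics/c9.png

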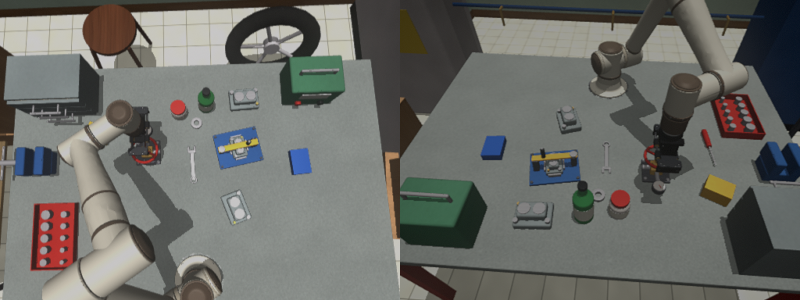

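The final view shows the keeper over the caliper at 11.4° (top crop about (238,147)). The bystanders are where they started, and the gripper is on the handle, at rest. Handing in.

```bash
python3 -c "
from h import *
print(job.finish_job())"
```

```text
the job is handed in; nothing more can be done
None
```

I shut the keeper, closed the valve to its stop, backed it off two turns, and handed in the job at 31 s with the handle still gripped. No verdict was reported.

- **Keeper:** The first grip-and-swing and a push from behind both failed to pass the detent. The bar sprang back to about 0.09 rad even with up to about 38 N of push. A third push, gripping the peg and keeping the downward force off the bar, took it over at about 27 N. That is well above the stated 6 N, and I did not establish why. The last picture has the bar at 11.4° against the plate's 11.0°, which is about 0.007 rad from shut.
- **Valve:** I turned it clockwise to a hard stop, pressing with 30 N, with the handle at about -0.9°. Then I backed it off two counted turns, tracked at each partial turn. The last reading puts the handle at -1.8°, about 1° short of exactly two turns, with 10° allowed.
- **Grip and stillness:** The fingers are closed on the handle at 18 mm of opening, with the grasp point about 4 mm above its middle. The handle angle changed by less than 0.1° over the last half second. I did not measure the finger contact force directly; the grip is the fixed half-force setting.
- **Caliper and bench:** I checked these only by eye in the pictures. The caliper sits in its nest, and the bystanders look unmoved, apart from any the arm hid in the last picture.

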